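Snap the front frame on to an instrument cluster

ROBOT

A 7-joint arm with a two-finger parallel gripper is mounted at the origin on the work surface. World frame = base frame: x ahead of the robot, y to its left, z up, the work surface at z = 0. Lengths are in mm, angles in rad, forces in N, time in s.
With the tool pointing down it reaches from about 425 to 950 mm from the base axis. Payload 4.7 kg.
Tool frame: the origin (TCP) lies on the centre line of the jaws, within the pads' length; the fingertips stand 25 mm ahead of it and the grasp point (between the pads) lies 6 mm ahead of it; z points along the fingers, y is the line along which they close (so a half turn about z gives the same grasp; the last joint's range is limited). The gripper opens to 87 mm and grips with 3 to 60 N. Pads are 19 mm wide; open, the fingers measure 117 mm over their backs; the gripper's body (75 mm by 190 mm) begins 51 mm behind the grasp point.
Start: joints at [-0.029, 0.469, -0.049, 1.532, 0.024, 1.141, -0.082], TCP at [675.016, 0.045, 247.573] pointing down, gripper open.
Joint ranges: [-2.59, 2.59], [-0.33, 1.99], [-1.39, 1.29], [0.1, 2.45], [-1.04, 4.18], [0.21, 1.99], [-2.66, 2.66]. Speed limits (rad/s): [2.57, 2.57, 3.14, 3.14, 3.14, 3.14, 3.14].

INTERFACE

Orientations are given as a rotation vector (axis times angle).
In Python, from workcell import status, cams, sign_off gives the robot as it stands.
- The arm moves only by the tool servo_tool, never from a script. Its argument "series" is text: rows parted by semicolons, each of 7 numbers parted by spaces: the shift along the tool's x, y, z each as a share of 0.2 m, from -1 to 1, then the turn, a rotation vector about the tool's x, y, z each as a share of 360 degrees, from -1 to 1, then the gripper command: -1 is shut, 1 is fully open, values between are in proportion. In form: tx ty tz rx ry rz hand; .... A call has 1 to 20 rows; each row shifts and turns the commanded pose from where the row before left it, along the tool's axes as they then stand; what a row does not reach is not made up. A row lasts 1/12 s, in which the tool goes at most 41.7 mm and 7.16 degrees, less where a joint would pass 70% of its speed; a pose out of reach is approached as far as the arm can. A call with a number of a shift or a turn outside -1 to 1 is refused whole. A call with a gripper value outside its range is refused whole. The fingers move at their own pace and stop on an object; "force" is the grip in N (left out, the last holds). Time passes only in rows, so rows that do not move let the fingers close. It gives the time, the measured TCP pose, the force, the opening and the grip force at its end, in the units of the state.
- status.get_state(): the state, without advancing time (a new reading comes with each control period).
- cams.get_image(name): name is "scene" or "side" or "wrist"; returns (picture, depth): 480x640x3 uint8, blue, green, red; 480x640 float32, mm along the optical axis (not along the pixel's ray), 0 where there is no reading.
- cams.get_calibration(name): a dict with "vfov" (degrees; the focal length in pixels is half the picture's height over the tangent of half this angle, whatever the lens; pixels are square), "cx", "cy" (the principal point, pixels), "dist" ([k1, k2, p1, p2, k3] as OpenCV has them; the pictures are not rectified), "view" (4x4, takes a point from world to camera coordinates). Camera axes: x right, y down, z forward; pixel columns grow to the right and rows downward; lengths in mm; the calibration is good to about 2 mm. A picture is of the moment at which its call begins: read the wrist's pose just before it. get_calibration takes no time and is no camera call; for the wrist camera it gives the pose at the moment of the call.
- sign_off(): hands the job in; it is judged then, once.
The state is a dict: "time": time; "joint_positions": joint angles; "qvel": joint speeds; "tau": joint torques, N m; "tcp_pos": TCP position; "eef_rot": TCP orientation; "wrist_force": force on the tool from outside, world axes, zero at the start; "torque": the same for the moment, N m; "gripper_width": finger opening in mm; "grasp_force": force on a finger pad.
Only numpy, scipy, OpenCV 4.12 (cv2) and the standard library are available. Lean on these libraries where they do the work, as an engineer would, in place of code of your own. Each camera call takes 0.05 s, during which the arm holds its last target. There are 200 camera calls.

TASK

The black front frame with the clear window lies loose on the white car instrument cluster. Press down on its rim over each of the six snap catches, one after another, until every section has clicked shut and the frame is fully home all round. Only press it: do not pick the frame up, keep off the clear window, and leave the tools and other things on the bench where they are.

Things in the scene. Friction and masses are not known exactly. Their poses are not given: they have to be found in the camera images.
- cluster: Car instrument cluster, face up, fixed: white tub 150 (x) x 312 (y), two dials. Origin: centre of its underside; x away from the robot at yaw 0, y along its length to the left, z up. Six white sprung catches outside its long sides at x = +-82, y = -122, 0, 122 mm, each 22 wide, tops 2 mm below the shut frame's top. Narrow ribs (8 wide) between and at the ends only guide the frame; 68 high.
- bezel: Loose black frame with a window, 150 (x) x 320 (y) x 13, bars 28 wide, lying on the catches. It bends: each of six rim sections snaps in, pushed straight down over its catch with 5 to 18 N, and drops with a click on to a hard seat, where 25 N does no harm; a neighbour may click too. Clicked sections stay down (within 2 mm), others stay 4 or more high. Origin: centre of its underside; axes as the cluster's.
- window: Clear window in the frame, 102 (x) x 260 (y) x 3, its upper face 6 mm below the frame's top face. Not to be touched. Origin: its centre.
- rim_front_left (a point): Point to press on the frame's top face, mid-width of the front (near the robot, -x) bar, over the catch near the robot-left (+y) end. At x = -61, y = +122 mm from the frame's centre; 14 mm from either edge of the bar. Moves with the frame: about 71 mm above the cluster's underside when open (up to 2 mm higher or lower as others are pressed), 65 mm when shut.
- rim_front_mid (a point): Point to press on the frame's top face, mid-width of the front (near the robot, -x) bar, over the middle catch. At x = -61, y = 0 mm from the frame's centre; 14 mm from either edge of the bar. Moves with the frame: about 71 mm above the cluster's underside when open (up to 2 mm higher or lower as others are pressed), 65 mm when shut.
- rim_front_right (a point): Point to press on the frame's top face, mid-width of the front (near the robot, -x) bar, over the catch near the robot-right (-y) end. At x = -61, y = -122 mm from the frame's centre; 14 mm from either edge of the bar. Moves with the frame: about 71 mm above the cluster's underside when open (up to 2 mm higher or lower as others are pressed), 65 mm when shut.
- rim_back_left (a point): Point to press on the frame's top face, mid-width of the back (far, +x) bar, over the catch near the robot-left (+y) end. At x = +61, y = +122 mm from the frame's centre; 14 mm from either edge of the bar. Moves with the frame: about 71 mm above the cluster's underside when open (up to 2 mm higher or lower as others are pressed), 65 mm when shut.
- rim_back_mid (a point): Point to press on the frame's top face, mid-width of the back (far, +x) bar, over the middle catch. At x = +61, y = 0 mm from the frame's centre; 14 mm from either edge of the bar. Moves with the frame: about 71 mm above the cluster's underside when open (up to 2 mm higher or lower as others are pressed), 65 mm when shut.
- rim_back_right (a point): Point to press on the frame's top face, mid-width of the back (far, +x) bar, over the catch near the robot-right (-y) end. At x = +61, y = -122 mm from the frame's centre; 14 mm from either edge of the bar. Moves with the frame: about 71 mm above the cluster's underside when open (up to 2 mm higher or lower as others are pressed), 65 mm when shut.
- screwdriver: Bystander, loose: precision screwdriver with a yellow handle, 170 long, lying on the mat in front of the cluster; origin at its middle, on the mat. To be left alone.
- spudger: Bystander, loose: black plastic pry stick, 170 x 16 x 6, lying on the mat in front of the cluster; origin near its middle, on the mat. To be left alone.
- dish: Bystander, loose: small round steel screw dish, 56 across, 18 high, on the mat behind the cluster; origin under its centre. To be left alone.
- car_key: Bystander, loose: dark car key fob with a steel blade, about 36 x 105 x 14, flat on the bench on the right; origin under the fob's centre. To be left alone.
- solder_spool: Bystander, loose: solder spool standing on its flange, 60 across, 42 high, on the bench on the right; origin under its centre. To be left alone.
- cleaner: Bystander, loose: clear cleaner bottle with a red cap, 48 across, 150 high, on the bench on the left; origin under its centre. To be left alone.
- carton: Bystander, loose: open white box, 100 x 160 x 55, on the bench on the left; origin under its centre. To be left alone.

How it is judged (in metres and radians):
At the end, for the whole second after the job is handed in: All six rim points of the frame are less than 2.3 mm above their shut height (65 mm above the cluster's underside), the frame lies on the cluster at rest (z of each of rim_front_left, rim_front_mid, rim_front_right, rim_back_left, rim_back_mid, rim_back_right in the frame of cluster below 0.0673 m and z of bezel in the frame of cluster above 0.0495 m and linear speed of bezel below 0.02 m/s); the robot touches nothing.
It fails at once if the frame was lifted off the cluster (z of bezel in the frame of cluster above 0.072 m or z of any of rim_front_left, rim_front_mid, rim_front_right, rim_back_left, rim_back_mid, rim_back_right in the frame of cluster above 0.092 m).
It fails at once if the clear window was touched (contact force between any of the fingers, the arm and window above 0.5 N).
It fails at once if a bystander was moved more than 20 mm or lifted (distance of any of screwdriver, spudger, dish, car_key, solder_spool, cleaner, carton from where it was at the start of the episode above 0.02 m).
It also fails if it takes over 58 s, if anything falls off the work surface, if the arm or the gripper's body presses on something with over 40 N, if the wrist force passes 120 N, or if a joint passes its speed limit or range.

## Working session

There is one attempt and no reset: what is moved stays moved. The work goes in short steps, Python scripts to look and compute and a tool call to move; the robot and the scene stay as the last step left them, time stands still between calls to the robot, and variables do not carry over. Pictures are saved under pics/ and viewed, at most 10 in all, crops included, and the job is handed in when it is done.

Besides the shell and the picture viewer there is one more tool, called after ">>>" in YAML: its name, and indented under it one key for each argument. servo_tool: Moves the arm, as the interface text tells. Its arguments: {"type":"object","properties":{"series":{"type":"string"},"force":{"type":"number"}},"required":["series"]}

```bash
mkdir -p pics; cat > h.py <<'E'
import numpy as np,cv2
from workcell import status,cams,sign_off
def K(c,h=480):
    f=h/2/np.tan(np.radians(c["vfov"])/2); return np.array([[f,0,c["cx"]],[0,f,c["cy"]],[0,0,1.]])
def to_world(c,px,depth):
    px=np.array(px,float).reshape(-1,1,2); n=cv2.undistortPoints(px,K(c),np.array(c["dist"],float)).reshape(-1,2)
    d=np.asarray(depth,float).reshape(-1,1); p=np.hstack([n*d,d,np.ones_like(d)])
    return (p@np.linalg.inv(np.array(c["view"])).T)[:,:3]
def cloud(c,dep):
    v,u=np.mgrid[0:480,0:640]; w=to_world(c,np.stack([u,v],-1).reshape(-1,2),dep.reshape(-1)).reshape(480,640,3)
    w[dep<=0]=np.nan; return w
def project(c,P):
    V=np.array(c["view"]); r,_=cv2.Rodrigues(V[:3,:3]); return cv2.projectPoints(np.array(P,float).reshape(-1,1,3),r,V[:3,3],K(c),np.array(c["dist"],float))[0].reshape(-1,2)
E
python3 - <<'E'
from h import *
s=status.get_state();print(s)
for n in("scene","side","wrist"):
    c=cams.get_calibration(n);im,d=cams.get_image(n);cv2.imwrite(f"pics/{n}.png",im);np.savez(f"{n}.npz",im=im,d=d,c=np.array(c,dtype=object));print(n,c)
E
```

```text
{'time': 0.0, 'joint_positions': array([-0.02888331,  0.46943839, -0.04855511,  1.53370262,  0.02409014,
        1.14102441, -0.08229889]), 'qvel': array([-0.00022226,  0.00019433,  0.00065764,  0.00230613, -0.00068015,
        0.00109804, -0.00018924]), 'tau': array([ 8.49551179e-05, -5.07972229e+01, -8.03461717e-02, -2.36155879e+01,
       -6.12773141e-02,  3.78107757e-02,  1.50727069e-04]), 'tcp_pos': array([ 6.74435593e+02, -2.15129764e-02,  2.46497655e+02]), 'eef_rot': array([-2.22051583, -2.22046383,  0.00229785]), 'wrist_force': array([-0.08848348, -0.09700365,  0.2461592 ]), 'torque': array([-0.02377723,  0.01820882, -0.04011377]), 'grasp_force': 0.0, 'gripper_width': 87.02275862892516}
scene {'vfov': 44.728161890212235, 'cx': 317.3151063457825, 'cy': 236.41264768455193, 'dist': array([-0.15780372,  0.        ,  0.        ,  0.        ,  0.        ]), 'view': array([[ 2.74917652e-01,  9.61407996e-01, -1.07214962e-02,
        -1.64791096e+02],
       [ 7.67135947e-01, -2.26059778e-01, -6.00332754e-01,
        -3.68888300e+02],
       [-5.79588409e-01,  1.56817226e-01, -7.99678
[... 450 characters left out ...]
35776e+02],
       [ 5.19822048e-01,  5.34596529e-01, -6.66326939e-01,
         1.03975095e+03],
       [ 0.00000000e+00,  0.00000000e+00,  0.00000000e+00,
         1.00000000e+00]])}
wrist {'vfov': 71.21422880762395, 'cx': 318.19487189730677, 'cy': 243.0682671339853, 'dist': array([-0.02369384,  0.        ,  0.        ,  0.        ,  0.        ]), 'view': array([[ 9.99997445e-01,  1.49605731e-04, -2.25579381e-03,
        -6.73830803e+02],
       [ 8.09235411e-04, -9.55381365e-01,  2.95373989e-01,
        -3.53678294e+01],
       [-2.11095372e-03, -2.95375060e-01, -9.55379044e-01,
         3.91474865e+02],
       [ 0.00000000e+00,  0.00000000e+00,  0.00000000e+00,
         1.00000000e+00]])}
```

View images.

View pics/scene.png

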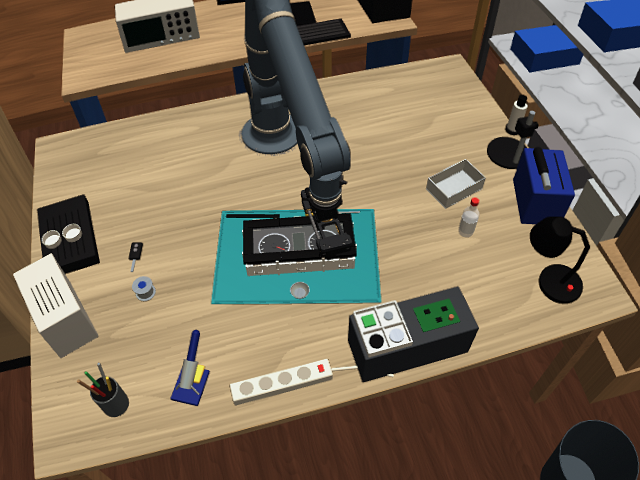

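View pics/side.png

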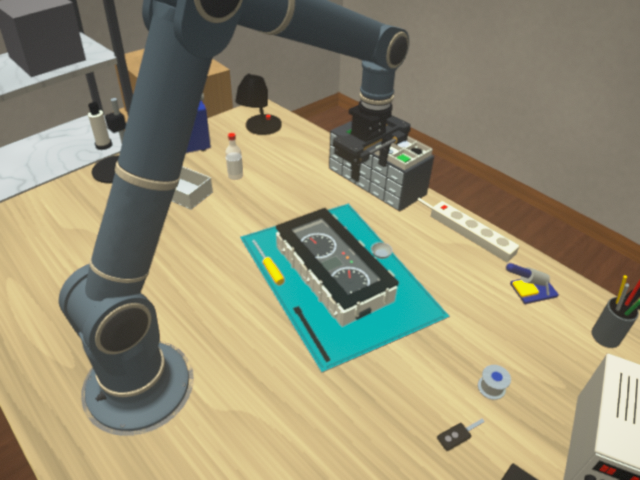

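View pics/wrist.png

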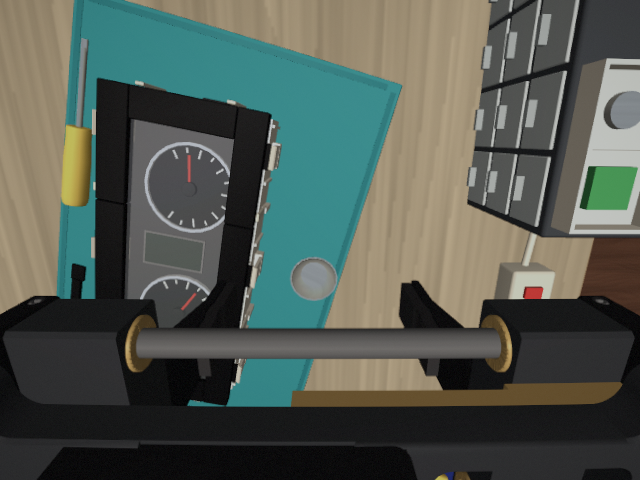

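```bash
cat > fit.py <<'E'
from h import *
def fit(n,im,d,c,roi):
    w=cloud(c,d); g=im.max(2)
    u0,v0,u1,v1=roi; m=np.zeros(g.shape,bool); m[v0:v1,u0:u1]=1
    z=w[...,2]; m&=(z>45)&(z<110)&(g<70)
    p=w[m]; h,e=np.histogram(p[:,2],np.arange(45,112,2)); print(n,dict(zip(e[:-1],h)))
    zt=np.median(p[p[:,2]>60][:,2]); q=p[abs(p[:,2]-zt)<5]
    r=cv2.minAreaRect(q[:,:2].astype(np.float32)); print("ztop",zt,r,len(q))
    print(cv2.boxPoints(r).round(1).tolist())
    A=np.c_[q[:,:2]-np.array(r[0]),np.ones(len(q))]; print("plane",np.linalg.lstsq(A,q[:,2],rcond=None)[0])
    return q
if __name__=="__main__":
    for n,roi in(("side",(260,190,420,340)),("scene",(235,210,310,280)),("wrist",(80,60,290,280))):
        D=np.load(n+".npz",allow_pickle=True); q=fit(n,D["im"],D["d"],D["c"].item(),roi)
    n="side";D=np.load(n+".npz",allow_pickle=True);w=cloud(D["c"].item(),D["d"]);print("mat z",w[340,330],w[225,345], w[400,250])
    cv2.imwrite("pics/sidecrop.png",cv2.resize(D["im"][190:340,255:420],None,fx=4,fy=4,interpolation=cv2.INTER_CUBIC)[:600,:660])
E
python3 fit.py
```

```text
side {np.int64(45): np.int64(9), np.int64(47): np.int64(12), np.int64(49): np.int64(6), np.int64(51): np.int64(8), np.int64(53): np.int64(4), np.int64(55): np.int64(5), np.int64(57): np.int64(7), np.int64(59): np.int64(9), np.int64(61): np.int64(8), np.int64(63): np.int64(7), np.int64(65): np.int64(11), np.int64(67): np.int64(17), np.int64(69): np.int64(46), np.int64(71): np.int64(185), np.int64(73): np.int64(754), np.int64(75): np.int64(1141), np.int64(77): np.int64(457), np.int64(79): np.int64(53), np.int64(81): np.int64(1), np.int64(83): np.int64(0), np.int64(85): np.int64(0), np.int64(87): np.int64(0), np.int64(89): np.int64(0), np.int64(91): np.int64(0), np.int64(93): np.int64(0), np.int64(95): np.int64(0), np.int64(97): np.int64(0), np.int64(99): np.int64(0), np.int64(101): np.int64(0), np.int64(103): np.int64(0), np.int64(105): np.int64(0), np.int64(107): np.int64(0), np.int64(109): np.int64(0)}
ztop 75.51032089030457 ((646.8834228515625, -64.09063720703125), (320.42474365234375, 396.84649658203125), 78.54872131347656) 2603
[[420.6000061035156, -181.6999969482422], [809.5, -26
[... 2073 characters left out ...]
int64(0), np.int64(95): np.int64(0), np.int64(97): np.int64(0), np.int64(99): np.int64(0), np.int64(101): np.int64(0), np.int64(103): np.int64(0), np.int64(105): np.int64(0), np.int64(107): np.int64(0), np.int64(109): np.int64(0)}
ztop 74.45548480458729 ((540.1364135742188, 26.476119995117188), (190.09007263183594, 150.3838653564453), 78.51557922363281) 15284
[[447.5, -51.70000076293945], [594.9000244140625, -81.5999984741211], [632.7000122070312, 104.5999984741211], [485.3999938964844, 134.60000610351562]]
plane [7.63870103e-04 2.15741678e-03 7.43627726e+01]
mat z [ 376.85060047 -184.87384093    4.22629319] [681.53538916  70.93008662   5.96682532] [ 153.77726814 -184.73960449    2.20485287]
```

View pics/sidecrop.png

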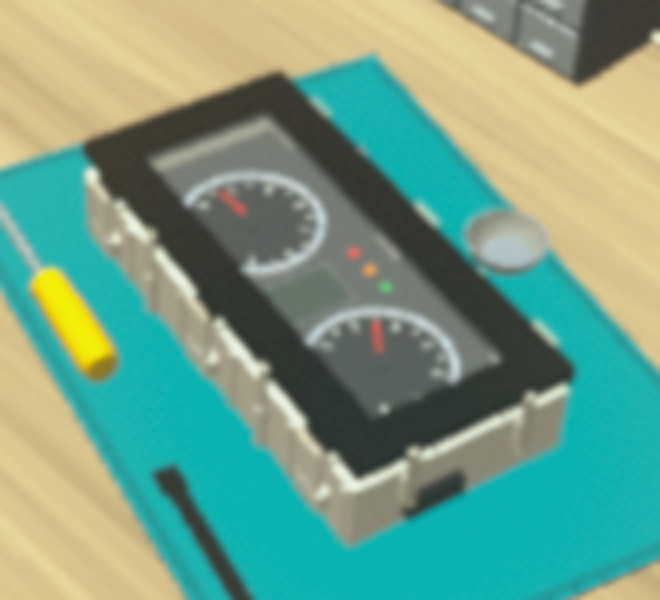

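The images show the frame at a yaw of about -11.4°, its centre near (526, -38) and its top at z ≈ 74.5. That agrees with 71 mm plus the mat. Next I rotate so the 19 mm finger width lies across the bar, and close the fingers.

>>> servo_tool:
  series: "0 0 0 0 0 -0.0198 -1;0 0 0 0 0 -0.0198 -1;0 0 0 0 0 -0.0198 -1;0 0 0 0 0 -0.0198 -1;0 0 0 0 0 -0.0198 -1;0 0 0 0 0 -0.0198 -1;0 0 0 0 0 -0.0198 -1;0 0 0 0 0 -0.0198 -1;0 0 0 0 0 -0.0198 -1;0 0 0 0 0 -0.0198 -1;0 0 0 0 0 -0.0198 -1;0 0 0 0 0 0 -1;0 0 0 0 0 0 -1;0 0 0 0 0 0 -1"
  force: 20

```text
time: 1.32
tcp_pos: [674.9, -0.1, 247.3]
eef_rot: [-0.322, -3.125, 0.0]
wrist_force: [-0.3, 0.4, -0.0]
gripper_width: 3.9
grasp_force: 0.0
```

```bash
cat > pts.py <<'E'
from h import *
from scipy.spatial.transform import Rotation as R
C=np.array([526.5,-38.5]);yaw=np.radians(-11.45)
lx=np.array([np.cos(yaw),np.sin(yaw)]);ly=np.array([-lx[1],lx[0]])
P={a+b:C+i*61*lx+j*122*ly for a,i in(("F",-1),("B",1)) for b,j in(("L",1),("M",0),("R",-1))}
E
python3 - <<'E'
from pts import *
from fit import fit
s=status.get_state(); Rt=R.from_rotvec(s["eef_rot"]); print(s["tcp_pos"],s["gripper_width"],s["wrist_force"],Rt.as_matrix().round(3).tolist())
for k,p in P.items(): print(k,p.round(1),"tool shares",(Rt.inv().apply(np.r_[p,125]-s["tcp_pos"])/200).round(4))
c=cams.get_calibration("wrist");im,d=cams.get_image("wrist")
for k,p in P.items():
    u=project(c,np.r_[p,74.5])[0]; cv2.circle(im,tuple(int(x) for x in u),4,(0,0,255),1)
cv2.imwrite("pics/w2.png",im)
E
```

```text
[ 6.74913367e+02 -9.11971072e-02  2.47342886e+02] 3.8753758700321805 [-0.34672199  0.40254048 -0.01258469] [[-0.979, 0.204, -0.0], [0.204, 0.979, -0.0], [0.0, -0.0, -1.0]]
FL [490.9  93.2] tool shares [0.9954 0.2693 0.612 ]
FM [466.7 -26.4] tool shares [ 0.9922 -0.3407  0.6121]
FR [ 442.5 -146. ] tool shares [ 0.989  -0.9507  0.6121]
BL [610.5  69. ] tool shares [0.3854 0.2725 0.6118]
BM [586.3 -50.6] tool shares [ 0.3822 -0.3375  0.6119]
BR [ 562.1 -170.2] tool shares [ 0.379  -0.9475  0.6119]
```

View pics/w2.png

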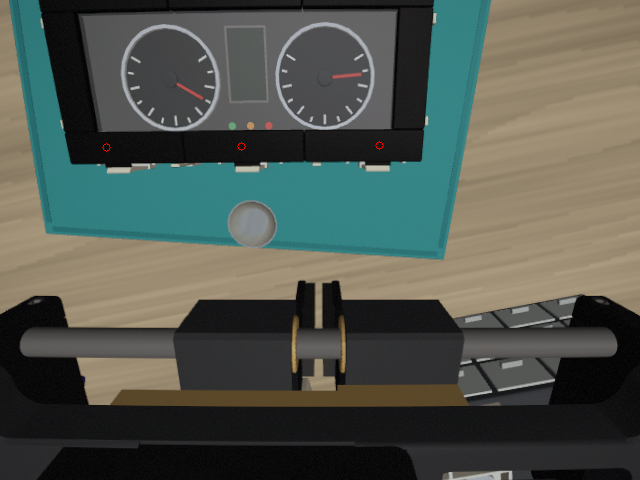

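The marks fall mid-width on the back bar. Along its length they sit a few px towards the right end, so I'll refine from this view.

```bash
python3 - <<'E'
from pts import *
c=cams.get_calibration("wrist");im,d=cams.get_image("wrist")
w=cloud(c,d);m=(im.max(2)<70)&(w[...,2]>69)&(w[...,2]<80);m[250:]=0
q=w[m];print(np.median(q[:,2]));L=(q[:,:2]-C);a=L@lx;b=L@ly
k=(a>50)&(a<73)
print("y ends",np.percentile(b[k],[.2,1,99,99.8]))
for lo in(-120,-60,0,60,100):
    s=(b>lo)&(b<lo+20)&(a>30); print(lo,np.percentile(a[s],[.5,2,98,99.5]).round(1),np.median(q[s,2]).round(1))
for j in(-122,0,122):print(j,project(c,np.r_[C+82*lx+j*ly,66]))
E
```

```text
74.36266246710997
y ends [-157.22352238 -154.58153971  157.21697443  159.81503121]
-120 [47.1 47.9 73.9 74. ] 74.4
-60 [30.9 35.1 74.5 74.7] 74.2
0 [47.5 47.6 75.  75.1] 74.4
60 [47.9 47.9 74.5 74.5] 74.4
100 [47.2 47.2 74.5 74.7] 74.6
-122 [[115.89192419 170.37466657]]
0 [[245.29019279 169.20195497]]
122 [[376.37158106 168.56225745]]
```

>>> servo_tool:
  series: "0.0955 -0.083 0 0 0 0 -1;0.0955 -0.083 0 0 0 0 -1;0.0955 -0.083 0 0 0 0 -1;0.0955 -0.083 0 0 0 0 -1;0 0 0.12 0 0 0 -1;0 0 0.12 0 0 0 -1;0 0 0.12 0 0 0 -1;0 0 0.12 0 0 0 -1;0 0 0.12 0 0 0 -1;0 0 0.09 0 0 0 -1;0 0 0 0 0 0 -1;0 0 0 0 0 0 -1"

```text
time: 2.42
tcp_pos: [586.5, -49.5, 109.1]
eef_rot: [-0.318, -3.124, 0.0]
wrist_force: [-0.8, -0.1, 0.2]
gripper_width: 0.6
grasp_force: 0.0
```

>>> servo_tool:
  series: "0 0 0.03 0 0 0 -1;0 0 0.01 0 0 0 -1;0 0 0.005 0 0 0 -1;0 0 0.005 0 0 0 -1;0 0 0.005 0 0 0 -1;0 0 0 0 0 0 -1"

```text
time: 2.92
tcp_pos: [587.1, -49.6, 99.3]
eef_rot: [0.317, 3.125, 0.0]
wrist_force: [-0.5, -0.3, 4.4]
gripper_width: 0.1
grasp_force: 1.9
```

>>> servo_tool:
  series: "0 0 0.005 0 0 0 -1;0 0 0.005 0 0 0 -1;0 0 0.005 0 0 0 -1;0 0 0 0 0 0 -1"

```text
time: 3.25
tcp_pos: [587.2, -49.7, 95.5]
eef_rot: [0.317, 3.125, 0.0]
wrist_force: [0.0, -0.2, 1.5]
gripper_width: 0.3
grasp_force: 0.6
```

>>> servo_tool:
  series: "0 0 0.005 0 0 0 -1;0 0 0.005 0 0 0 -1;0 0 0.005 0 0 0 -1;0 0 0 0 0 0 -1"

```text
time: 3.58
tcp_pos: [587.5, -49.6, 94.9]
eef_rot: [0.317, 3.124, -0.001]
wrist_force: [-4.1, -0.9, 15.8]
gripper_width: 0.5
grasp_force: 8.0
```

>>> servo_tool:
  series: "0 0 0.005 0 0 0 -1;0 0 0.005 0 0 0 -1;0 0 0 0 0 0 -1"

```text
time: 3.83
tcp_pos: [587.8, -49.6, 94.7]
eef_rot: [0.317, 3.123, -0.002]
wrist_force: [-6.1, -0.2, 27.2]
gripper_width: 0.6
grasp_force: 13.2
```

>>> servo_tool:
  series: "0 0 -0.05 0 0 0 -1;0 0 -0.05 0 0 0 -1;0 0 0 0 0 0 -1;0 0.1525 0 0 0 0 -1;0 0.1525 0 0 0 0 -1;0 0.1525 0 0 0 0 -1;0 0.1525 0 0 0 0 -1;0 0 0 0 0 0 -1;0 0 0.04 0 0 0 -1;0 0 0.005 0 0 0 -1;0 0 0.005 0 0 0 -1;0 0 0.005 0 0 0 -1;0 0 0.005 0 0 0 -1;0 0 0 0 0 0 -1"

```text
time: 5.0
tcp_pos: [611.1, 68.6, 98.2]
eef_rot: [-0.32, -3.125, 0.001]
wrist_force: [-0.4, -0.1, -0.2]
gripper_width: 0.2
grasp_force: 0.0
```

>>> servo_tool:
  series: "0 0 0.005 0 0 0 -1;0 0 0.005 0 0 0 -1;0 0 0.005 0 0 0 -1;0 0 0 0 0 0 -1"

```text
time: 5.33
tcp_pos: [611.2, 69.8, 95.4]
eef_rot: [-0.317, -3.125, 0.0]
wrist_force: [-0.0, -0.3, -0.1]
gripper_width: 0.5
grasp_force: 0.0
```

>>> servo_tool:
  series: "0 0 0.005 0 0 0 -1;0 0 0.005 0 0 0 -1;0 0 0.005 0 0 0 -1;0 0 0 0 0 0 -1"

```text
time: 5.67
tcp_pos: [611.5, 69.9, 94.8]
eef_rot: [0.317, 3.125, -0.001]
wrist_force: [-4.9, -1.3, 12.9]
gripper_width: 0.1
grasp_force: 6.7
```

>>> servo_tool:
  series: "0 0 0.005 0 0 0 -1;0 0 0.004 0 0 0 -1;0 0 0 0 0 0 -1"

```text
time: 5.92
tcp_pos: [611.6, 70.0, 94.7]
eef_rot: [0.317, 3.125, -0.002]
wrist_force: [-8.6, -1.9, 24.1]
gripper_width: 0.2
grasp_force: 11.4
```

>>> servo_tool:
  series: "0 0 -0.05 0 0 0 -1;0 0 -0.05 0 0 0 -1;0 0 0 0 0 0 -1;0 -0.203 0 0 0 0 -1;0 -0.203 0 0 0 0 -1;0 -0.203 0 0 0 0 -1;0 -0.203 0 0 0 0 -1;0 -0.203 0 0 0 0 -1;0 -0.203 0 0 0 0 -1;0 0 0 0 0 0 -1;0 0 0 0 0 0 -1;0 0 0.04 0 0 0 -1;0 0 0.005 0 0 0 -1;0 0 0.005 0 0 0 -1;0 0 0 0 0 0 -1"

```text
time: 7.17
tcp_pos: [562.5, -167.0, 100.2]
eef_rot: [-0.313, -3.125, -0.001]
wrist_force: [0.4, 0.4, 0.8]
gripper_width: 0.6
grasp_force: 0.0
```

>>> servo_tool:
  series: "0 0 0.005 0 0 0 -1;0 0 0.005 0 0 0 -1;0 0 0.005 0 0 0 -1;0 0 0.005 0 0 0 -1;0 0 0 0 0 0 -1"

```text
time: 7.58
tcp_pos: [562.3, -168.8, 96.5]
eef_rot: [-0.317, -3.125, -0.0]
wrist_force: [-0.8, 0.2, 0.7]
gripper_width: 0.2
grasp_force: 0.0
```

>>> servo_tool:
  series: "0 0 0.005 0 0 0 -1;0 0 0.005 0 0 0 -1;0 0 0.005 0 0 0 -1;0 0 0.005 0 0 0 -1;0 0 0 0 0 0 -1"

```text
time: 8.0
tcp_pos: [563.5, -169.0, 94.9]
eef_rot: [0.317, 3.123, -0.001]
wrist_force: [-2.2, 0.7, 12.4]
gripper_width: 0.5
grasp_force: 6.0
```

>>> servo_tool:
  series: "0 0 0.005 0 0 0 -1;0 0 0.005 0 0 0 -1;0 0 0 0 0 0 -1;0 0 0 0 0 0 -1"

```text
time: 8.33
tcp_pos: [564.0, -169.2, 94.7]
eef_rot: [0.317, 3.122, -0.002]
wrist_force: [-5.4, 0.5, 22.5]
gripper_width: 0.1
grasp_force: 10.9
```

```bash
cat > chk.py <<'E'
import sys
from pts import *
for n in sys.argv[1:]:
    c=cams.get_calibration(n);im,d=cams.get_image(n);cv2.imwrite(f"pics/chk_{n}_{status.get_state()['time']:.1f}.png",im)
    w=cloud(c,d);L=w[...,:2]-(C+1*ly);a=L@lx;b=L@ly;dk=(im.max(2)<75)&(w[...,2]<85)&(w[...,2]>55)
    for i in(-1,1):
        for j in(1,0,-1):
            s=dk&(abs(a-61*i)<8)&(abs(b-122*j)<12); print(n,"FB"[i>0]+"RML"[j+1],s.sum(),np.round(np.median(w[s][:,2]),1) if s.any() else None)
E
python3 - <<'E'
from pts import *
D=np.load("side.npz",allow_pickle=True)
E
sed 's/im,d=cams.get_image(n);cv2.imwrite.*/D=np.load(n+".npz",allow_pickle=True);im=D["im"];d=D["d"]/' chk.py > chk0.py; python3 chk0.py side; echo now; python3 chk.py side
```

```text
side FL 38 75.9
side FM 51 76.2
side FR 62 75.8
side BL 36 75.1
side BM 43 75.9
side BR 50 75.5
now
side FL 39 74.5
side FM 44 74.0
side FR 50 73.8
side BL 36 70.1
side BM 43 70.6
side BR 34 75.3
```

>>> servo_tool:
  series: "0 0 -0.05 0 0 0 -1;0 0 -0.1 0 0 0 -1;0 0 0 0 0 0 -1;0.1525 0 0 0 0 0 -1;0.1525 0 0 0 0 0 -1;0.1525 0 0 0 0 0 -1;0.1525 0 0 0 0 0 -1;0 0 0 0 0 0 -1;0 0 0 0 0 0 -1;0 0 0 0 0 0 -1"

```text
time: 9.22
tcp_pos: [443.9, -144.5, 121.0]
eef_rot: [0.317, 3.124, -0.0]
wrist_force: [0.8, 0.3, -0.0]
gripper_width: 0.3
grasp_force: 0.0
```

```bash
python3 chk.py side; python3 -c "
from pts import *
s=status.get_state();print(s['tcp_pos'],P['FR']+ly)"
```

```text
side FL 39 74.4
side FM 45 74.1
side FR 57 74.1
side BL 6 69.3
side BM 0 None
side BR 23 69.5
[ 444.30534228 -144.51862878  120.96150571] [ 442.69396465 -144.98262036]
```

>>> servo_tool:
  series: "0.008 0 0.05 0 0 0 -1;0 0 0.05 0 0 0 -1;0 0 0.005 0 0 0 -1;0 0 0.005 0 0 0 -1;0 0 0.005 0 0 0 -1;0 0 0.005 0 0 0 -1;0 0 0.005 0 0 0 -1;0 0 0 0 0 0 -1"

```text
time: 9.93
tcp_pos: [441.2, -143.9, 95.6]
eef_rot: [-0.317, -3.125, -0.0]
wrist_force: [-0.4, 0.3, 0.8]
gripper_width: 0.3
grasp_force: 0.0
```

>>> servo_tool:
  series: "0 0 0.005 0 0 0 -1;0 0 0.005 0 0 0 -1;0 0 0.005 0 0 0 -1;0 0 0.005 0 0 0 -1;0 0 0 0 0 0 -1"

```text
time: 10.35
tcp_pos: [441.7, -143.9, 94.3]
eef_rot: [0.317, 3.125, -0.002]
wrist_force: [-7.7, 2.0, 25.7]
gripper_width: 0.4
grasp_force: 12.7
```

>>> servo_tool:
  series: "0 0 0.005 0 0 0 -1;0 0 0 0 0 0 -1"

```text
time: 10.52
tcp_pos: [441.7, -143.8, 94.2]
eef_rot: [0.317, 3.126, -0.003]
wrist_force: [-9.4, 3.2, 35.6]
gripper_width: 0.2
grasp_force: 17.3
```

>>> servo_tool:
  series: "0 0 -0.1 0 0 0 -1;0 0 -0.025 0 0 0 -1;0 0 0 0 0 0 -1;0 0.15 0 0 0 0 -1;0 0.15 0 0 0 0 -1;0 0.15 0 0 0 0 -1;0 0.15 0 0 0 0 -1;0 0 0 0 0 0 -1;0 0 0 0 0 0 -1;0 0 0 0 0 0 -1"

```text
time: 11.35
tcp_pos: [464.8, -27.0, 115.0]
eef_rot: [-0.317, -3.124, 0.001]
wrist_force: [0.3, 0.7, -0.6]
gripper_width: 0.9
grasp_force: 0.0
```

```bash
python3 chk.py side; python3 -c "
from pts import *
s=status.get_state();print(s['tcp_pos'],P['FM']+ly)"
```

```text
side FL 40 75.4
side FM 38 73.6
side FR 60 70.1
side BL 0 None
side BM 45 69.4
side BR 51 69.4
[464.81656848 -27.53997992 115.07603983] [466.91251563 -25.4106262 ]
```

>>> servo_tool:
  series: "-0.008 0.01 0.035 0 0 0 -1;0 0 0.035 0 0 0 -1;0 0 0.005 0 0 0 -1;0 0 0.005 0 0 0 -1;0 0 0.005 0 0 0 -1;0 0 0.005 0 0 0 -1;0 0 0.005 0 0 0 -1;0 0 0 0 0 0 -1"

```text
time: 12.07
tcp_pos: [467.5, -24.7, 96.7]
eef_rot: [0.317, 3.125, 0.0]
wrist_force: [-0.5, 0.4, -0.3]
gripper_width: 0.2
grasp_force: 0.0
```

>>> servo_tool:
  series: "0 0 0.005 0 0 0 -1;0 0 0.005 0 0 0 -1;0 0 0.005 0 0 0 -1;0 0 0 0 0 0 -1"

```text
time: 12.4
tcp_pos: [467.6, -24.5, 94.4]
eef_rot: [0.317, 3.125, -0.0]
wrist_force: [-2.9, -0.7, 7.0]
gripper_width: 0.5
grasp_force: 3.7
```

>>> servo_tool:
  series: "0 0 0.005 0 0 0 -1;0 0 0.005 0 0 0 -1;0 0 0 0 0 0 -1"

```text
time: 12.65
tcp_pos: [467.7, -24.5, 94.3]
eef_rot: [0.317, 3.125, -0.002]
wrist_force: [-8.4, 0.7, 26.1]
gripper_width: 0.4
grasp_force: 13.1
```

Seated. Next is front left.

>>> servo_tool:
  series: "0 0 -0.1 0 0 0 -1;0 0 -0.025 0 0 0 -1;0 0 0 0 0 0 -1;0 0.15 0 0 0 0 -1;0 0.15 0 0 0 0 -1;0 0.15 0 0 0 0 -1;0 0.15 0 0 0 0 -1;0 0 0 0 0 0 -1;0 0 0 0 0 0 -1;0 0 0 0 0 0 -1"

```text
time: 13.48
tcp_pos: [490.8, 92.1, 115.8]
eef_rot: [-0.317, -3.124, 0.002]
wrist_force: [0.3, -0.2, 0.3]
gripper_width: 0.5
grasp_force: 0.0
```

```bash
python3 chk.py side; python3 -c "
from pts import *
s=status.get_state();print(s['tcp_pos'],P['FL']+ly)"
```

```text
side FL 43 74.1
side FM 53 69.7
side FR 57 69.1
side BL 41 69.9
side BM 39 69.5
side BR 48 69.7
[490.90727339  91.4013849  115.94534372] [491.13106662  94.16136797]
```

>>> servo_tool:
  series: "0 0.012 0.035 0 0 0 -1;0 0 0.035 0 0 0 -1;0 0 0.005 0 0 0 -1;0 0 0.005 0 0 0 -1;0 0 0.005 0 0 0 -1;0 0 0.005 0 0 0 -1;0 0 0.005 0 0 0 -1;0 0 0.005 0 0 0 -1;0 0 0 0 0 0 -1"

```text
time: 14.28
tcp_pos: [492.0, 95.1, 96.6]
eef_rot: [0.317, 3.125, 0.0]
wrist_force: [0.0, -0.4, 0.8]
gripper_width: 0.2
grasp_force: 0.0
```

>>> servo_tool:
  series: "0 0 0.005 0 0 0 -1;0 0 0.005 0 0 0 -1;0 0 0.005 0 0 0 -1;0 0 0 0 0 0 -1"

```text
time: 14.62
tcp_pos: [492.1, 95.2, 94.4]
eef_rot: [0.317, 3.125, -0.001]
wrist_force: [-2.3, -0.3, 7.1]
gripper_width: 0.1
grasp_force: 3.4
```

>>> servo_tool:
  series: "0 0 0.005 0 0 0 -1;0 0 0.005 0 0 0 -1;0 0 0 0 0 0 -1;0 0 -0.1 0 0 0 -1;0 0 -0.2 0 0 0 -1;0 0 -0.2 0 0 0 -1;0 0 -0.2 0 0 0 -1;0 0 0 0 0 0 -1;0 0 0 0 0 0 -1;0 0 0 0 0 0 -1"

```text
time: 15.45
tcp_pos: [491.5, 94.8, 231.2]
eef_rot: [-0.317, -3.125, 0.001]
wrist_force: [-1.0, 0.8, -0.4]
gripper_width: 0.3
grasp_force: 0.0
```

```bash
python3 chk.py side wrist; ls pics
```

```text
side FL 38 69.4
side FM 49 68.9
side FR 56 69.6
side BL 36 69.5
side BM 42 69.7
side BR 56 69.0
wrist FL 428 68.3
wrist FM 436 68.1
wrist FR 407 68.1
wrist BL 0 None
wrist BM 0 None
wrist BR 0 None
chk_side_11.4.png
chk_side_13.5.png
chk_side_15.5.png
chk_side_8.4.png
chk_side_9.3.png
chk_wrist_15.6.png
scene.png
side.png
sidecrop.png
w2.png
wrist.png
```

All six sections read about 6 mm lower than at the start, and they agree with each other within 1 mm. The robot is clear of everything.

```bash
python3 -c "
from workcell import sign_off
print(sign_off())"
```

```text
the job is handed in; nothing more can be done
None
```

All six sections are clicked shut: each rim point dropped about 6 mm to the same height within 1 mm, and the job was handed in at about 15.6 s with the arm clear; one press, front right, peaked at about 36 N, above the 25 N stated as harmless.

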